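# Balance the twin battery tray

## Task

Load the pivoting balance tray with the two large battery packs, one in each bay, both standing upright on their bases inside the rims, so that the tray stays level. Set each one down gently rather than dropping it, and leave the small battery pack where it is.

Things in the scene. Friction and masses are not known exactly. Their poses are not given: they have to be found in the camera images.
- pack_a_centre (a point): one of two identical large battery packs, a plain grey block with two black bands, 76 mm long (x), 38 mm wide (y), 48 mm high (z), about 0.21 kg, standing on the bench on its 76 x 38 mm base; a 6 mm plug stub sticks out of its +x end (look only). This point is the middle of the pack, 24 mm above its base
- pack_b_centre (a point): one of two identical large battery packs, a plain grey block with two black bands, 76 mm long (x), 38 mm wide (y), 48 mm high (z), about 0.21 kg, standing on the bench on its 76 x 38 mm base; a 6 mm plug stub sticks out of its +x end (look only). This point is the middle of the pack, 24 mm above its base
- small_pack_centre (a point): the small battery pack, the same look but only 58 mm long (x), 30 mm wide (y) and 26 mm high; not to be used or moved. This point is its middle, 13 mm above the bench
- bay_left (a point): floor centre of the left bay (+y end) of the aluminium balance tray (268 mm along y, 108 mm along x); axes are the tray's and tilt with it. The bay is a pocket 100 mm (x) by 60 mm (y) inside, rim 4 mm thick and 6 mm high: a large pack fits lengthwise along x, 11 mm spare all round. Its floor is 64 mm above the bench when level, 100 mm from the axle in y
- bay_right (a point): floor centre of the right bay (-y end) of the aluminium balance tray (268 mm along y, 108 mm along x); axes are the tray's and tilt with it. The bay is a pocket 100 mm (x) by 60 mm (y) inside, rim 4 mm thick and 6 mm high: a large pack fits lengthwise along x, 11 mm spare all round. Its floor is 64 mm above the bench when level, 100 mm from the axle in y
- tray (a joint): tilt of the tray, rad, about its axle (along x, midway between the bays, 9 mm below the floor): 0 level, positive lifts the left bay, stops at +-0.21. A weak spring (0.75 N m/rad) levels it when empty or evenly loaded; one large pack alone tips it to the stop, the other bay rising 21 mm; about 2 N pushes that back down. The stand is fixed
There are look-alikes about, which are no part of the job. What is shaped like the part that bears pack_b_centre but purple is not meant. Leave any yellow look-alike of the part that bears pack_a_centre alone.

How it is judged:
At the end, for the whole second after the job is handed in: One large pack stands in each bay of the tray, either way round: its middle within 22 mm of the bay centre in plan and 17 to 31 mm above the bay floor, upright within 0.2 rad; the tray is level within 0.1 rad and, like the packs, at rest; the small pack is within 30 mm of its start (((horizontal distance between pack_a_centre and bay_left below 0.022 m and z of pack_a_centre in the frame of bay_left between 0.017 and 0.031 m and horizontal distance between pack_b_centre and bay_right below 0.022 m and z of pack_b_centre in the frame of bay_right between 0.017 and 0.031 m) or (horizontal distance between pack_a_centre and bay_right below 0.022 m and z of pack_a_centre in the frame of bay_right between 0.017 and 0.031 m and horizontal distance between pack_b_centre and bay_left below 0.022 m and z of pack_b_centre in the frame of bay_left between 0.017 and 0.031 m)) and value of joint tray between -0.1 and 0.1 rad and velocity of joint tray between -0.1 and 0.1 rad/s and angle between each of pack_a_centre, pack_b_centre's own z axis and vertical below 0.2 rad and linear speed of each of pack_a, pack_b below 0.03 m/s and distance of small_pack_centre from where it was at the start of the episode below 0.03 m); the robot touches nothing.
It fails at once if a large pack is let fall (free of the fingers and faster than 0.8 m/s, a fall of some 30 mm) (contact force between the fingers and pack_a below 0.05 N and linear speed of pack_a above 0.8 m/s).
It fails at once if a large pack is let fall (free of the fingers and faster than 0.8 m/s, a fall of some 30 mm) (contact force between the fingers and pack_b below 0.05 N and linear speed of pack_b above 0.8 m/s).
It fails at once if the small pack is moved by more than 30 mm (distance of small_pack_centre from where it was at the start of the episode above 0.03 m).
It also fails if it takes over 64 s, if anything falls off the work surface, if the arm or the gripper's body presses on something with over 40 N, if the wrist force passes 120 N, or if a joint passes its speed limit or range.

## Robot

A 7-joint arm with a two-finger parallel gripper is mounted at the origin on the work surface. World frame = base frame: x ahead of the robot, y to its left, z up, the work surface at z = 0. Lengths are in m, angles in rad, forces in N, time in s.
With the tool pointing down it reaches from about 0.4 to 0.75 m from the base axis. Payload 19.5 kg.
Tool frame: the origin (TCP) lies midway between the tips of the shut fingers; the grasp point (between the pads) lies 19 mm behind it; z points along the fingers, y is the line along which they close (so a half turn about z gives the same grasp; the last joint's range is limited). The gripper opens to 85 mm and grips with 20 to 120 N. Pads are 22 mm wide; open, the fingers measure 114 mm over their backs; the gripper's body (76 mm by 85 mm) begins 54 mm behind the grasp point. The pads swing forward as they close: fully open they stand 13 mm farther back than shut.
Start: joints at [-1.3, 0.707, -0.028, 1.485, 0.022, 0.951, -0.075], TCP at [0.177, 0.547, 0.231] pointing down, gripper open.
Joint ranges: [-2.71, 2.71], [-0.32, 2.16], [-1.57, 1.52], [0, 2.45], [-1.46, 4.6], [0, 2.02], [-2.83, 2.83]. Speed limits (rad/s): [1.89, 1.89, 2.57, 2.57, 3.01, 3.01, 3.01].

## Interface

Orientations are given as a 3x3 rotation matrix whose columns are the frame's x, y, z axes.
In Python, from plant import robot gives the robot as it stands.
- The arm moves only by the tool play_rows, never from a script. Its argument "commands" is a list of rows, each an object of numbers: "tx", "ty", "tz": the shift along the tool's x, y, z in mm; "rx", "ry", "rz": the turn, a rotation vector about the tool's x, y, z in degrees; "gripper": the opening, from 0 (shut) to 1 (fully open). A call has 1 to 20 rows; each row shifts and turns the commanded pose from where the row before left it, along the tool's axes as they then stand; what a row does not reach is not made up. A row lasts 1/12 s, in which the tool goes at most 41.7 mm and 7.16 degrees, less where a joint would pass 70% of its speed; a pose out of reach is approached as far as the arm can. A call with a gripper value outside its range is refused whole. The fingers move at their own pace and stop on an object; "force" is the grip in N (left out, the last holds). Time passes only in rows, so rows that do not move let the fingers close. It gives the time, the measured TCP pose, the force, the opening and the grip force at its end, in the units of the state.
- robot.get_state(): the state, without advancing time (a new reading comes with each control period).
- robot.get_image(name): name is "side" or "top" or "wrist"; returns a dict with "img" (480x640x3 uint8, blue, green, red), "K" (3x3 intrinsics, pixels), "world_to_cam" (4x4, takes a point from world to camera coordinates). Camera axes: x right, y up, looking along -z (the intrinsics and any distortion apply to the point x, -y, -z); pixel columns grow to the right and rows downward; lengths in m; the calibration is good to about 2 mm. A picture is of the moment at which its call begins. There is no depth.
- robot.hand_in(): hands the job in; it is judged then, once.
Trained networks look in the newest picture that a camera, given by its name, has taken for a name from the list of things; names that differ only in an ending like _2 or _b are one class to them, and where a whole thing is asked for, a point or a joint stands for the part that bears it (a point fixed in the world has none). Each returns a list of dicts, best first, with "score" (0 to 1); they miss things now and then, are a little off and sometimes report something else, mostly with a low value. They report only what shows in the picture. A call takes as long as a camera call. They do not tell look-alikes from the thing itself.
- robot.search_frame(camera, target): "position" ([x, y, z] in m, in world coordinates, good to about 4 mm: the middle of the surface that is visible of it).
- robot.silhouettes(camera, target): "region" (480x640 bool, what is visible of it).
- robot.mark_of(camera, target): "position" ([x, y, z] in m, in world coordinates, good to about 4 mm: a listed point, or the origin of a listed thing).
The state is a dict: "time_s": time; "qpos": joint angles; "joint_vel": joint speeds; "joint_efforts": joint torques, N m; "position": TCP position; "tcp_rot": TCP orientation; "wrist_force": force on the tool from outside, world axes, zero at the start; "torque": the same for the moment, N m; "opening": finger opening in m; "grasp_force": force on a finger pad.
Only numpy, scipy, OpenCV 4.12 (cv2) and the standard library are available. Lean on these libraries where they do the work, as an engineer would, in place of code of your own. Each camera call takes 0.05 s, during which the arm holds its last target. There are 200 camera calls.

## Working session

There is one attempt and no reset: what is moved stays moved. The work goes in short steps, Python scripts to look and compute and a tool call to move; the robot and the scene stay as the last step left them, time stands still between calls to the robot, and variables do not carry over. Pictures are saved under pics/ and viewed, at most 10 in all, crops included, and the job is handed in when it is done.

Besides the shell and the picture viewer there is one more tool, called after "Call:" in YAML: its name, and indented under it one key for each argument. play_rows: Moves the arm, as the interface text tells. Its arguments: {"type":"object","properties":{"commands":{"type":"array","items":{"type":"object","properties":{"tx":{"type":"number"},"ty":{"type":"number"},"tz":{"type":"number"},"rx":{"type":"number"},"ry":{"type":"number"},"rz":{"type":"number"},"gripper":{"type":"number"}}}},"force":{"type":"number"}},"required":["commands"]}

```bash
mkdir -p pics
python3 - <<'E'
from plant import robot
import cv2,numpy as np
s=robot.get_state();print(s['time_s'],s['position'],np.round(s['tcp_rot'],3).tolist(),s['opening'])
for c in ['top','side']:
    im=robot.get_image(c);cv2.imwrite(f'pics/{c}0.png',im['img'])
    M=im['world_to_cam'];K=im['K']
    for t in ['pack_a_centre','small_pack_centre','bay_left','bay_right']:
        for d in robot.mark_of(c,t):
            p=np.array(d['position']);q=(M@np.append(p,1))[:3]*[1,-1,-1];u=K@q;u=u[:2]/u[2]
            print(c,t,round(d['score'],2),np.round(p,4),u.astype(int))
E
```

```text
0.0 [0.17687383 0.54683723 0.23085089] [[-0.951, 0.308, -0.0], [0.308, 0.951, -0.001], [-0.0, -0.001, -1.0]] 0.08568060533184568
top pack_a_centre 0.88 [0.6505 0.0213 0.0229] [339 249]
top pack_a_centre 0.74 [ 0.4724 -0.0517  0.0601] [368 339]
top pack_a_centre 0.71 [0.8162 0.2217 0.0245] [254 163]
top bay_left 0.76 [0.4787 0.1478 0.0633] [265 323]
top bay_right 0.81 [ 0.472  -0.0518  0.0625] [368 339]
side pack_a_centre 0.85 [0.8143 0.2193 0.0222] [397 194]
side pack_a_centre 0.74 [0.6544 0.0204 0.0255] [338 267]
side small_pack_centre 0.68 [ 0.6409 -0.2348  0.0143] [350 397]
side bay_left 0.59 [0.4795 0.1445 0.0647] [246 213]
side bay_right 0.72 [ 0.47   -0.0528  0.0649] [239 293]
```

View pics/top0.png

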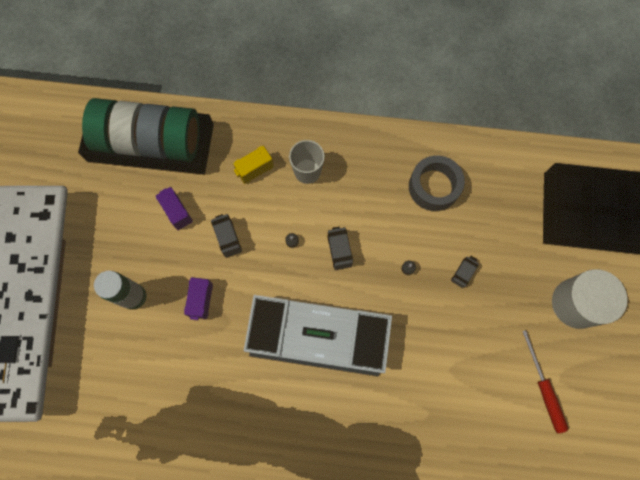

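View pics/side0.png

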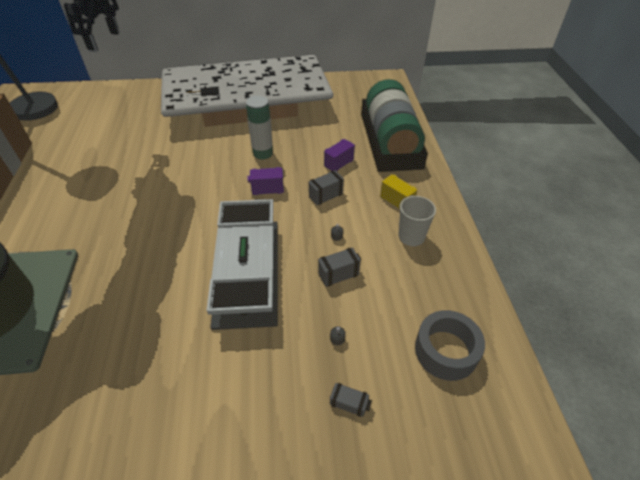

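The top view shows the grey packs at (226,236) and (339,249), the small one at (466,271), the tray at (318,335), and the purple and yellow look-alikes elsewhere. The side view agrees: packs at (326,187) and (340,267), small pack at (350,400). Next I fit box outlines to get exact poses.

```bash
cat > h.py <<'E'
from plant import robot
import cv2,numpy as np
from scipy.optimize import minimize
def proj(im,P):
    P=np.atleast_2d(P);q=(np.c_[P,np.ones(len(P))]@im['world_to_cam'].T)[:,:3]*[1,-1,-1];u=q@im['K'].T
    return u[:,:2]/u[:,2:]
def box(x,y,a,L=.076,W=.038,z0=0,z1=.048):
    c,s=np.cos(a),np.sin(a)
    return np.array([[x+c*i*L/2-s*j*W/2,y+s*i*L/2+c*j*W/2,z] for i in(-1,1) for j in(-1,1) for z in(z0,z1)])
def hull(im,P,S=4):
    m=np.zeros((480*S,640*S),np.uint8);cv2.fillConvexPoly(m,cv2.convexHull(np.round(((proj(im,P)+.5)*S)).astype(np.int32)),1)
    return cv2.resize(m.astype(np.float32),(640,480),interpolation=cv2.INTER_AREA)
E
python3 - <<'E'
from h import *
ims={c:robot.get_image(c) for c in('top','side')}
def masks(c,near):
    im=ims[c];out=im['img'].copy()
    best=None
    for d in robot.silhouettes(c,'pack_a_centre'):
        r=d['region'];v,u=np.nonzero(r);cen=np.array([u.mean(),v.mean()])
        if np.linalg.norm(cen-near)<22: best=r.astype(np.float32);print(c,near,d['score'],r.sum());break
    if best is None:
        hsv=cv2.cvtColor(im['img'],cv2.COLOR_BGR2HSV);r=(hsv[...,1]<70)
        w=np.zeros((480,640),bool);u,v=map(int,near);w[v-30:v+30,u-30:u+30]=1
        best=(r&w).astype(np.float32);print(c,'thr',best.sum())
    return best
out={}
for n,nt,ns,x0 in [('mid',(340,249),(340,267),(.652,.021)),('left',(226,236),(326,187),(.66,.25))]:
    ms={'top':masks('top',np.array(nt)),'side':masks('side',np.array(ns))}
    for use in (['top'],['side'],['top','side']):
        f=lambda p:sum(np.abs(hull(ims[c],box(p[0]/100+x0[0],p[1]/100+x0[1],p[2]))-ms[c]).sum() for c in use)
        r=min((minimize(f,[0,0,a],method='Nelder-Mead',options=dict(initial_simplex=[[0,0,a],[1,0,a],[0,1,a],[0,0,a+.2]])) for a in np.arange(-1.5,1.5,.3)),key=lambda r:r.fun)
        p=r.x;print(n,use,round(p[0]/100+x0[0],4),round(p[1]/100+x0[1],4),'yaw',round(np.degrees(p[2]),1),'res',round(r.fun,1))
E
```

```text
top thr 576.0
side [340 267] 0.68 1215
mid ['top'] 0.6531 0.0223 yaw 14.8 res 261.8
mid ['side'] 0.6556 0.0237 yaw 19.7 res 66.1
mid ['top', 'side'] 0.6556 0.0237 yaw 17.3 res 336.9
top thr 553.0
side thr 868.0
left ['top'] 0.6523 0.2575 yaw 30.6 res 273.8
left ['side'] 0.6544 0.2595 yaw 37.6 res 167.6
left ['top', 'side'] 0.655 0.259 yaw 33.0 res 449.7
```

Call:
play_rows:
  commands:
    - {"tx": -31,"ty": -17.5,"gripper": 1}
    - {"tx": -31,"ty": -17.5}
    - {"tx": -31,"ty": -17.5}
    - {"tx": -31,"ty": -17.5}
    - {"tx": -31,"ty": -17.5}
    - {"tx": -31,"ty": -17.5}
    - {"tx": -31,"ty": -17.5}
    - {"tx": -31,"ty": -17.5}
    - {"tx": -31,"ty": -17.5}
    - {"tx": -31,"ty": -17.5}
    - {"tx": -31,"ty": -17.5}
    - {"tx": -31,"ty": -17.5}
    - {"tx": -31,"ty": -17.5}
    - {"tx": -31,"ty": -17.5}
    - {"tx": -31,"ty": -17.5}
    - {"tx": -31,"ty": -17.5}
    - {"tx": -31,"ty": -17.5}
    - {"tx": -31,"ty": -17.5}
    - {"tx": -31,"ty": -17.5}
    - {"tx": -27,"ty": -17.5}

```text
validation failed for argument at $.co...
```

Call:
play_rows:
  commands:
    - {"rz": -6}
    - {"rz": -6}
    - {"rz": -6}
    - {"rz": -6}
    - {"rz": -6}
    - {"rz": -6}
    - {}
    - {}

```text
validation failed for argument at $.co...
```

Run:
```python
from h import *
s=robot.get_state();print(s['time_s'],s['position'],np.round(s['tcp_rot'],3).tolist())
im=robot.get_image('wrist');v=im['img'].copy()
for t in ['pack_a_centre','bay_right','bay_left']:
  for d in robot.mark_of('wrist',t): print(t,d['score'],d['position'])
for x,y,a in [(.6556,.0237,19)]:
  for p in proj(im,box(x,y,np.radians(a))): cv2.circle(v,tuple(int(i) for i in p),3,(0,0,255),-1)
cv2.imwrite('pics/w1.png',v);cv2.imwrite('pics/w1raw.png',im['img'])
```

```text
0.8 [0.17690625 0.54708115 0.23128075] [[-0.951, 0.308, -0.0], [0.308, 0.951, -0.0], [0.0, -0.0, -1.0]]
```

View pics/w1.png

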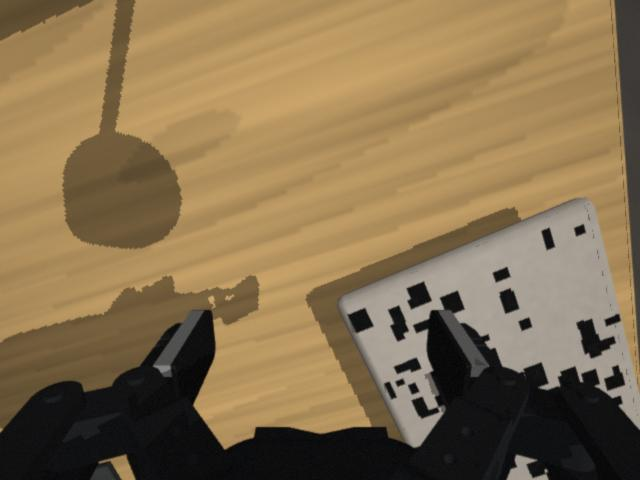

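The wrist view shows only the bench and the board: the moves were refused, so the arm has not moved. I'll resend with every field filled in.

Call:
play_rows:
  commands:
    - {"tx": -31,"ty": -17.5,"tz": 0,"rx": 0,"ry": 0,"rz": 0,"gripper": 1}
    - {"tx": -31,"ty": -17.5,"tz": 0,"rx": 0,"ry": 0,"rz": 0,"gripper": 1}
    - {"tx": -31,"ty": -17.5,"tz": 0,"rx": 0,"ry": 0,"rz": 0,"gripper": 1}
    - {"tx": -31,"ty": -17.5,"tz": 0,"rx": 0,"ry": 0,"rz": 0,"gripper": 1}
    - {"tx": -31,"ty": -17.5,"tz": 0,"rx": 0,"ry": 0,"rz": 0,"gripper": 1}
    - {"tx": -31,"ty": -17.5,"tz": 0,"rx": 0,"ry": 0,"rz": 0,"gripper": 1}
    - {"tx": -31,"ty": -17.5,"tz": 0,"rx": 0,"ry": 0,"rz": 0,"gripper": 1}
    - {"tx": -31,"ty": -17.5,"tz": 0,"rx": 0,"ry": 0,"rz": 0,"gripper": 1}
    - {"tx": -31,"ty": -17.5,"tz": 0,"rx": 0,"ry": 0,"rz": 0,"gripper": 1}
    - {"tx": -31,"ty": -17.5,"tz": 0,"rx": 0,"ry": 0,"rz": 0,"gripper": 1}
    - {"tx": -31,"ty": -17.5,"tz": 0,"rx": 0,"ry": 0,"rz": 0,"gripper": 1}
    - {"tx": -31,"ty": -17.5,"tz": 0,"rx": 0,"ry": 0,"rz": 0,"gripper": 1}
    - {"tx": -31,"ty": -17.5,"tz": 0,"rx": 0,"ry": 0,"rz": 0,"gripper": 1}
    - {"tx": -31,"ty": -17.5,"tz": 0,"rx": 0,"ry": 0,"rz": 0,"gripper": 1}
    - {"tx": -31,"ty": -17.5,"tz": 0,"rx": 0,"ry": 0,"rz": 0,"gripper": 1}
    - {"tx": -31,"ty": -17.5,"tz": 0,"rx": 0,"ry": 0,"rz": 0,"gripper": 1}
    - {"tx": -31,"ty": -17.5,"tz": 0,"rx": 0,"ry": 0,"rz": 0,"gripper": 1}
    - {"tx": -31,"ty": -17.5,"tz": 0,"rx": 0,"ry": 0,"rz": 0,"gripper": 1}
    - {"tx": -31,"ty": -17.5,"tz": 0,"rx": 0,"ry": 0,"rz": 0,"gripper": 1}
    - {"tx": -27,"ty": -17.5,"tz": 0,"rx": 0,"ry": 0,"rz": 0,"gripper": 1}

```text
time_s: 2.67
position: [0.6565, 0.0226, 0.2313]
tcp_rot: [[-0.951, 0.308, 0.0], [0.308, 0.951, -0.0], [-0.0, -0.0, -1.0]]
wrist_force: [-0.4, 0.1, 0.1]
opening: 0.0851
grasp_force: 0.0
```

Call:
play_rows:
  commands:
    - {"tx": 0,"ty": 0,"tz": 0,"rx": 0,"ry": 0,"rz": -6,"gripper": 1}
    - {"tx": 0,"ty": 0,"tz": 0,"rx": 0,"ry": 0,"rz": -6,"gripper": 1}
    - {"tx": 0,"ty": 0,"tz": 0,"rx": 0,"ry": 0,"rz": -6,"gripper": 1}
    - {"tx": 0,"ty": 0,"tz": 0,"rx": 0,"ry": 0,"rz": -6,"gripper": 1}
    - {"tx": 0,"ty": 0,"tz": 0,"rx": 0,"ry": 0,"rz": -6,"gripper": 1}
    - {"tx": 0,"ty": 0,"tz": 0,"rx": 0,"ry": 0,"rz": -6,"gripper": 1}

```text
time_s: 3.17
position: [0.6553, 0.0244, 0.2313]
tcp_rot: [[-0.949, -0.315, -0.0], [-0.315, 0.949, -0.0], [0.0, -0.0, -1.0]]
wrist_force: [1.0, -0.7, 0.8]
opening: 0.0855
grasp_force: 0.0
```

Run:
```python
from h import *
s=robot.get_state();print(s['time_s'],s['position'],np.round(s['tcp_rot'],3).tolist())
im=robot.get_image('wrist');v=im['img'].copy()
for t in ['pack_a_centre','bay_right','bay_left']:
  for d in robot.mark_of('wrist',t): print(t,d['score'],d['position'])
for x,y,a in [(.6556,.0237,19)]:
  for p in proj(im,box(x,y,np.radians(a))): cv2.circle(v,tuple(int(i) for i in p),3,(0,0,255),-1)
cv2.imwrite('pics/w1.png',v);cv2.imwrite('pics/w1raw.png',im['img'])
```

```text
3.1667 [0.65532278 0.02443923 0.23126473] [[-0.949, -0.315, -0.0], [-0.315, 0.949, -0.0], [0.0, -0.0, -1.0]]
pack_a_centre 0.96 [0.6569, 0.0208, 0.0244]
pack_a_centre 0.96 [0.8153, 0.2225, 0.0251]
bay_left 0.84 [0.4771, 0.1486, 0.0592]
```

View pics/w1.png

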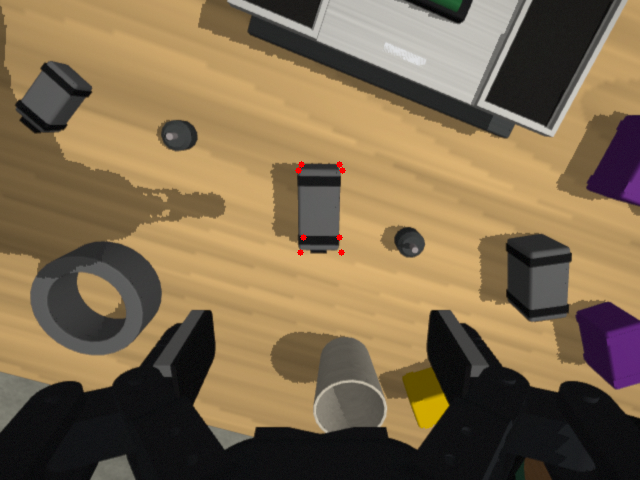

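The outline matches the pack at (320,210), aligned with the tool, and the balls and cup are clear of the fingers. Descending to grasp.

Call:
play_rows:
  commands:
    - {"tx": 0,"ty": 0,"tz": 35,"rx": 0,"ry": 0,"rz": 0,"gripper": 1}
    - {"tx": 0,"ty": 0,"tz": 35,"rx": 0,"ry": 0,"rz": 0,"gripper": 1}
    - {"tx": 0,"ty": 0,"tz": 35,"rx": 0,"ry": 0,"rz": 0,"gripper": 1}
    - {"tx": 0,"ty": 0,"tz": 35,"rx": 0,"ry": 0,"rz": 0,"gripper": 1}
    - {"tx": 0,"ty": 0,"tz": 30,"rx": 0,"ry": 0,"rz": 0,"gripper": 1}
    - {"tx": 0,"ty": 0,"tz": 25,"rx": 0,"ry": 0,"rz": 0,"gripper": 1}
    - {"tx": 0,"ty": 0,"tz": 15,"rx": 0,"ry": 0,"rz": 0,"gripper": 1}
    - {"tx": 0,"ty": 0,"tz": 7,"rx": 0,"ry": 0,"rz": 0,"gripper": 1}
    - {"tx": 0,"ty": 0,"tz": 0,"rx": 0,"ry": 0,"rz": 0,"gripper": 0}
    - {"tx": 0,"ty": 0,"tz": 0,"rx": 0,"ry": 0,"rz": 0,"gripper": 0}
    - {"tx": 0,"ty": 0,"tz": 0,"rx": 0,"ry": 0,"rz": 0,"gripper": 0}
    - {"tx": 0,"ty": 0,"tz": 0,"rx": 0,"ry": 0,"rz": 0,"gripper": 0}
    - {"tx": 0,"ty": 0,"tz": 0,"rx": 0,"ry": 0,"rz": 0,"gripper": 0}
    - {"tx": 0,"ty": 0,"tz": 0,"rx": 0,"ry": 0,"rz": 0,"gripper": 0}
  force: 40

```text
time_s: 4.53
position: [0.6561, 0.0244, 0.0158]
tcp_rot: [[-0.951, -0.31, 0.002], [-0.31, 0.951, -0.0], [-0.002, -0.001, -1.0]]
wrist_force: [-1.2, -0.5, 8.4]
opening: 0.0375
grasp_force: 41.1
```

Call:
play_rows:
  commands:
    - {"tx": 0,"ty": 0,"tz": -15,"rx": 0,"ry": 0,"rz": 0,"gripper": 0}
    - {"tx": 0,"ty": 0,"tz": -25,"rx": 0,"ry": 0,"rz": 0,"gripper": 0}
    - {"tx": 0,"ty": 0,"tz": -25,"rx": 0,"ry": 0,"rz": 5,"gripper": 0}
    - {"tx": 0,"ty": 0,"tz": -25,"rx": 0,"ry": 0,"rz": 5,"gripper": 0}
    - {"tx": 0,"ty": 0,"tz": -20,"rx": 0,"ry": 0,"rz": 5,"gripper": 0}
    - {"tx": 0,"ty": 0,"tz": 0,"rx": 0,"ry": 0,"rz": 5.4,"gripper": 0}
    - {"tx": 22.7,"ty": -10.5,"tz": 0,"rx": 0,"ry": 0,"rz": 0,"gripper": 0}
    - {"tx": 22.7,"ty": -10.5,"tz": 0,"rx": 0,"ry": 0,"rz": 0,"gripper": 0}
    - {"tx": 22.7,"ty": -10.5,"tz": 0,"rx": 0,"ry": 0,"rz": 0,"gripper": 0}
    - {"tx": 22.7,"ty": -10.5,"tz": 0,"rx": 0,"ry": 0,"rz": 0,"gripper": 0}
    - {"tx": 22.7,"ty": -10.5,"tz": 0,"rx": 0,"ry": 0,"rz": 0,"gripper": 0}
    - {"tx": 22.7,"ty": -10.5,"tz": 0,"rx": 0,"ry": 0,"rz": 0,"gripper": 0}
    - {"tx": 22.7,"ty": -10.5,"tz": 0,"rx": 0,"ry": 0,"rz": 0,"gripper": 0}
    - {"tx": 22.7,"ty": -10.5,"tz": 0,"rx": 0,"ry": 0,"rz": 0,"gripper": 0}
    - {"tx": 0,"ty": 0,"tz": 0,"rx": 0,"ry": 0,"rz": 0,"gripper": 0}

```text
time_s: 5.78
position: [0.467, -0.0541, 0.1257]
tcp_rot: [[-0.999, 0.043, -0.002], [0.043, 0.999, -0.002], [0.002, -0.002, -1.0]]
wrist_force: [-0.3, 0.1, -1.8]
opening: 0.0375
grasp_force: 40.8
```

Run:
```python
from h import *
s=robot.get_state();print(s['time_s'],s['position'],np.round(s['tcp_rot'],3).tolist())
im=robot.get_image('wrist');v=im['img'].copy()
for c in ['wrist','top','side']:
  if c!='wrist':robot.get_image(c)
  for t in ['bay_right','bay_left']:
    for d in robot.mark_of(c,t): print(c,t,d['score'],d['position'])
for x,y,c in [(.471,-.0523,(0,0,255)),(.4784,.147,(0,255,0))]:
  for p in proj(im,box(x,y,np.radians(-2.3),.1,.06,.064,.07)): cv2.circle(v,tuple(int(i) for i in p),3,c,-1)
cv2.imwrite('pics/w2.png',v)
```

```text
5.7833 [ 0.46697736 -0.05406877  0.12571866] [[-0.999, 0.043, -0.002], [0.043, 0.999, -0.002], [0.002, -0.002, -1.0]]
top bay_left 0.88 [0.4747, 0.141, 0.0617]
side bay_right 0.82 [0.4701, -0.056, 0.0619]
side bay_left 0.62 [0.4795, 0.1438, 0.0637]
```

View pics/w2.png

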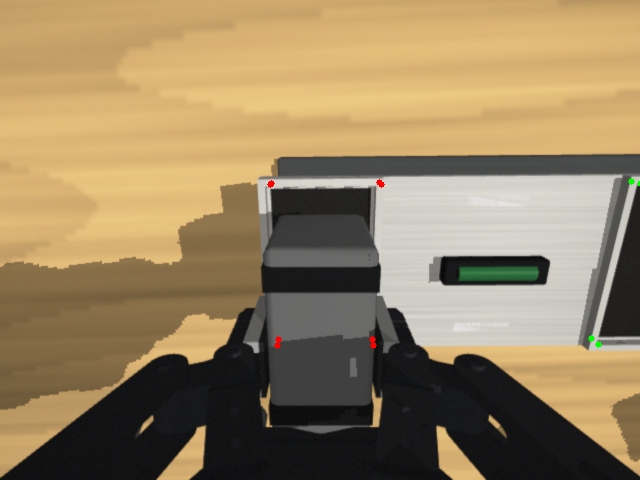

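The wrist view shows the held pack over the right bay, whose inner edges are at x≈271 and 374 px. It needs about +4 mm in x. I'll correct that, lower, then follow the tray's tilt down.

Call:
play_rows:
  commands:
    - {"tx": -4.5,"ty": 0.5,"tz": 10,"rx": 0,"ry": 0,"rz": 0,"gripper": 0}
    - {"tx": 0,"ty": 0,"tz": 13,"rx": 0,"ry": 0,"rz": 0,"gripper": 0}
    - {"tx": 0,"ty": 0,"tz": 11,"rx": 0,"ry": 0,"rz": 0,"gripper": 0}
    - {"tx": 0,"ty": 0,"tz": 7,"rx": 0,"ry": 0,"rz": 0,"gripper": 0}
    - {"tx": 0,"ty": 0,"tz": 3,"rx": 0,"ry": 0,"rz": 0,"gripper": 0}
    - {"tx": 0,"ty": -0.5,"tz": 2.6,"rx": -1.5,"ry": 0,"rz": 0,"gripper": 0}
    - {"tx": 0,"ty": -0.5,"tz": 2.6,"rx": -1.5,"ry": 0,"rz": 0,"gripper": 0}
    - {"tx": 0,"ty": -0.7,"tz": 2.6,"rx": -1.5,"ry": 0,"rz": 0,"gripper": 0}
    - {"tx": 0,"ty": -0.7,"tz": 2.6,"rx": -1.5,"ry": 0,"rz": 0,"gripper": 0}
    - {"tx": 0,"ty": -0.7,"tz": 2.6,"rx": -1.5,"ry": 0,"rz": 0,"gripper": 0}
    - {"tx": 0,"ty": -0.8,"tz": 2.6,"rx": -1.5,"ry": 0,"rz": 0,"gripper": 0}
    - {"tx": 0,"ty": -0.9,"tz": 2.6,"rx": -1.5,"ry": 0,"rz": 0,"gripper": 0}
    - {"tx": 0,"ty": -0.9,"tz": 2.6,"rx": -1.5,"ry": 0,"rz": 0,"gripper": 0}
    - {"tx": 0,"ty": 0,"tz": 0,"rx": 0,"ry": 0,"rz": 0,"gripper": 0}
    - {"tx": 0,"ty": 0,"tz": 0,"rx": 0,"ry": 0,"rz": 0,"gripper": 0}

```text
time_s: 7.48
position: [0.475, -0.056, 0.059]
tcp_rot: [[-0.999, 0.041, 0.009], [0.042, 0.977, 0.207], [-0.0, 0.207, -0.978]]
wrist_force: [0.2, 0.2, -0.8]
opening: 0.0375
grasp_force: 41.0
```

Run:
```python
from h import *
im=robot.get_image('side')['img'];w=robot.get_image('wrist')['img']
cv2.imwrite('pics/s3.png',np.hstack([cv2.resize(im[180:340,180:320],None,fx=3,fy=3,interpolation=cv2.INTER_CUBIC),cv2.resize(w,(380,480))]))
```

```text
(no output)
```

View pics/s3.png

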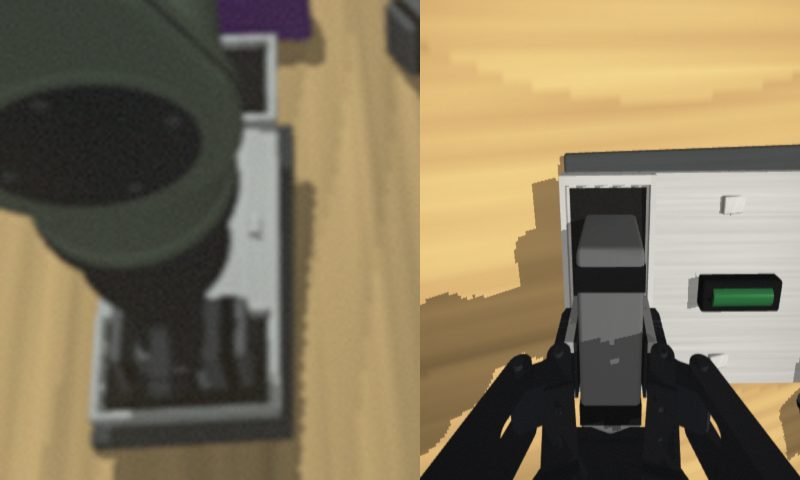

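Tray and pack are tilted together and the pack is inside the rims (wrist view). I'll lower in small steps until contact at the stop.

Call:
play_rows:
  commands:
    - {"tx": 0,"ty": 0,"tz": 0.7,"rx": 0,"ry": 0,"rz": 0,"gripper": 0}
    - {"tx": 0,"ty": 0,"tz": 0.7,"rx": 0,"ry": 0,"rz": 0,"gripper": 0}
    - {"tx": 0,"ty": 0,"tz": 0,"rx": 0,"ry": 0,"rz": 0,"gripper": 0}

```text
time_s: 7.83
position: [0.475, -0.0553, 0.0587]
tcp_rot: [[-0.999, 0.039, 0.009], [0.04, 0.978, 0.206], [-0.001, 0.207, -0.978]]
wrist_force: [-4.4, -5.0, 24.8]
opening: 0.0374
grasp_force: 44.3
```

Call:
play_rows:
  commands:
    - {"tx": 0,"ty": 0,"tz": -0.8,"rx": 0,"ry": 0,"rz": 0,"gripper": 0}
    - {"tx": 0,"ty": 0,"tz": 0,"rx": 0,"ry": 0,"rz": 0,"gripper": 0.65}
    - {"tx": 0,"ty": 0,"tz": 0,"rx": 0,"ry": 0,"rz": 0,"gripper": 0.65}
    - {"tx": 0,"ty": 0,"tz": 0,"rx": 0,"ry": 0,"rz": 0,"gripper": 0.65}
    - {"tx": 0,"ty": 0,"tz": 0,"rx": 0,"ry": 0,"rz": 0,"gripper": 0.65}
    - {"tx": 0,"ty": 0,"tz": 0,"rx": 0,"ry": 0,"rz": 0,"gripper": 0.65}
    - {"tx": 0,"ty": 0,"tz": -5,"rx": 0,"ry": 0,"rz": 0,"gripper": 0.65}
    - {"tx": 0,"ty": 0,"tz": -10,"rx": 0,"ry": 0,"rz": 0,"gripper": 0.65}
    - {"tx": 0,"ty": 0,"tz": -20,"rx": 0,"ry": 0,"rz": 0,"gripper": 0.65}
    - {"tx": 0,"ty": 0,"tz": -30,"rx": 0,"ry": 0,"rz": 0,"gripper": 0.65}
    - {"tx": 0,"ty": 0,"tz": -30,"rx": 6,"ry": 0,"rz": 0,"gripper": 0.65}
    - {"tx": 0,"ty": 0,"tz": -30,"rx": 6,"ry": 0,"rz": 0,"gripper": 1}

```text
time_s: 8.83
position: [0.4734, -0.0816, 0.1829]
tcp_rot: [[-0.999, 0.048, 0.0], [0.048, 0.999, -0.004], [-0.001, -0.004, -1.0]]
wrist_force: [1.0, 1.0, 0.0]
opening: 0.066
grasp_force: 0.0
```

Run:
```python
from h import *
s=robot.get_state();print(s['time_s'],s['position'],np.round(s['tcp_rot'],3).tolist())
im=robot.get_image('wrist');v=im['img'].copy()
for t in ['pack_a_centre','bay_right','bay_left']:
  for d in robot.mark_of('wrist',t): print(t,d['score'],d['position'])
cv2.imwrite('pics/w4.png',v)
```

```text
8.8333 [ 0.4734011  -0.08155378  0.18292039] [[-0.999, 0.048, 0.0], [0.048, 0.999, -0.004], [-0.001, -0.004, -1.0]]
pack_a_centre 0.63 [0.4734, -0.0604, 0.0664]
```

View pics/w4.png

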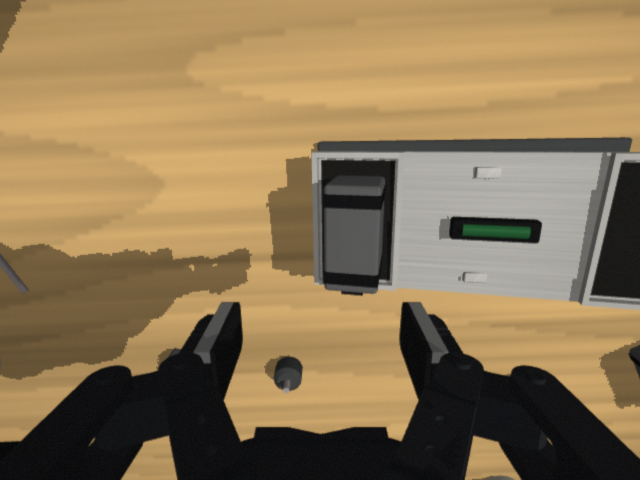

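The first pack stands in the right bay at (355,230), inside the rims with the tray tipped. Now the second pack.

Call:
play_rows:
  commands:
    - {"tx": -13.7,"ty": 29,"tz": -4,"rx": 0,"ry": 0,"rz": 0,"gripper": 1}
    - {"tx": -13.7,"ty": 29,"tz": -4,"rx": 0,"ry": 0,"rz": 0,"gripper": 1}
    - {"tx": -13.7,"ty": 29,"tz": -4,"rx": 0,"ry": 0,"rz": 0,"gripper": 1}
    - {"tx": -13.7,"ty": 29,"tz": -4,"rx": 0,"ry": 0,"rz": 0,"gripper": 1}
    - {"tx": -13.7,"ty": 29,"tz": -4,"rx": 0,"ry": 0,"rz": 0,"gripper": 1}
    - {"tx": -13.7,"ty": 29,"tz": -4,"rx": 0,"ry": 0,"rz": 0,"gripper": 1}
    - {"tx": -13.7,"ty": 29,"tz": -4,"rx": 0,"ry": 0,"rz": 0,"gripper": 1}
    - {"tx": -13.7,"ty": 29,"tz": -4,"rx": 0,"ry": 0,"rz": 0,"gripper": 1}
    - {"tx": -13.7,"ty": 29,"tz": -4,"rx": 0,"ry": 0,"rz": 0,"gripper": 1}
    - {"tx": -13.7,"ty": 29,"tz": -4,"rx": 0,"ry": 0,"rz": 0,"gripper": 1}
    - {"tx": -13.7,"ty": 29,"tz": -4,"rx": 0,"ry": 0,"rz": 0,"gripper": 1}
    - {"tx": -13.7,"ty": 29,"tz": -4,"rx": 0,"ry": 0,"rz": 0,"gripper": 1}
    - {"tx": 0,"ty": 0,"tz": 0,"rx": 0,"ry": 0,"rz": -6.3,"gripper": 1}
    - {"tx": 0,"ty": 0,"tz": 0,"rx": 0,"ry": 0,"rz": -6.3,"gripper": 1}
    - {"tx": 0,"ty": 0,"tz": 0,"rx": 0,"ry": 0,"rz": -6.3,"gripper": 1}
    - {"tx": 0,"ty": 0,"tz": 0,"rx": 0,"ry": 0,"rz": -6.3,"gripper": 1}
    - {"tx": 0,"ty": 0,"tz": 0,"rx": 0,"ry": 0,"rz": -6.3,"gripper": 1}
    - {"tx": 0,"ty": 0,"tz": 0,"rx": 0,"ry": 0,"rz": -6.3,"gripper": 1}
    - {"tx": 0,"ty": 0,"tz": 0,"rx": 0,"ry": 0,"rz": 0,"gripper": 1}

```text
time_s: 10.62
position: [0.6525, 0.2612, 0.2275]
tcp_rot: [[-0.812, -0.584, -0.003], [-0.584, 0.812, -0.0], [0.002, 0.002, -1.0]]
wrist_force: [-0.4, 0.2, 0.2]
opening: 0.0859
grasp_force: 0.0
```

Run:
```python
from h import *
s=robot.get_state();print(s['time_s'],s['position'],np.round(s['tcp_rot'],3).tolist())
im=robot.get_image('wrist');v=im['img'].copy()
for d in robot.mark_of('wrist','pack_a_centre'): print(d['score'],d['position'])
c0=proj(im,[.655,.259,.024])[0];x0=(.655,.259)
for d in robot.silhouettes('wrist','pack_a_centre'):
    r=d['region'];vv,u=np.nonzero(r);print(d['score'],u.mean(),vv.mean(),c0)
    if np.hypot(u.mean()-c0[0],vv.mean()-c0[1])>40: continue
    m=r.astype(np.float32)
    f=lambda p:np.abs(hull(im,box(p[0]/100+x0[0],p[1]/100+x0[1],p[2]),2)-m).sum()
    b=min((minimize(f,[0,0,a],method='Nelder-Mead',options=dict(initial_simplex=[[0,0,a],[1,0,a],[0,1,a],[0,0,a+.2]])) for a in (.4,.6,.8)),key=lambda r:r.fun)
    p=b.x;P=(p[0]/100+x0[0],p[1]/100+x0[1],p[2]);print(P,np.degrees(p[2]),b.fun)
    for q in proj(im,box(*P)): cv2.circle(v,tuple(int(i) for i in q),2,(0,0,255),-1)
    R=np.array(s['tcp_rot']);print('tool delta mm',R.T@(np.array([P[0],P[1],.0155])-s['position'])*1000,'tool yaw',np.degrees(np.arctan2(-R[1,0],-R[0,0])))
    break
cv2.imwrite('pics/w5.png',v)
```

```text
10.6167 [0.65253978 0.26115676 0.22746824] [[-0.812, -0.584, -0.003], [-0.584, 0.812, -0.0], [0.002, 0.002, -1.0]]
0.66 [0.8163, 0.2187, 0.0254]
0.89 201.65927886205756 308.2487595104201 [317.96483127 209.53546427]
```

View pics/w5.png

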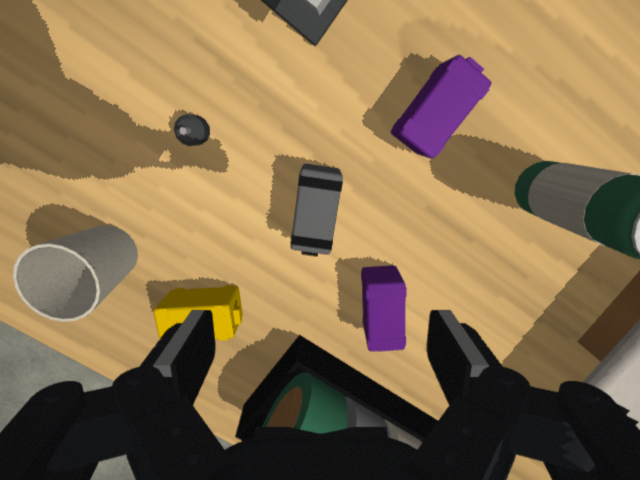

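The pack is at (317,210), about 8° off the tool axis, and the fingers' path is clear of the purple pack at (384,308). The network missed it, so I'll fit by colour.

Run:
```python
from h import *
s=robot.get_state()
im=robot.get_image('wrist');v=im['img'].copy();x0=(.655,.259)
hsv=cv2.cvtColor(v,cv2.COLOR_BGR2HSV);m=np.zeros((480,640),np.uint8);m[155:262,275:350]=(hsv[155:262,275:350,1]<60)
m=cv2.morphologyEx(m,cv2.MORPH_CLOSE,np.ones((5,5)));m=cv2.morphologyEx(m,cv2.MORPH_OPEN,np.ones((9,9))).astype(np.float32)
f=lambda p:np.abs(hull(im,box(p[0]/100+x0[0],p[1]/100+x0[1],p[2]),2)-m).sum()
b=min((minimize(f,[0,0,a],method='Nelder-Mead',options=dict(initial_simplex=[[0,0,a],[1,0,a],[0,1,a],[0,0,a+.2]])) for a in (.3,.5,.7)),key=lambda r:r.fun)
p=b.x;P=(p[0]/100+x0[0],p[1]/100+x0[1],p[2]);print(P,np.degrees(p[2]),b.fun,m.sum())
R=np.array(s['tcp_rot']);print('tool delta mm',R.T@(np.array([P[0],P[1],.0155])-s['position'])*1000,'tool yaw',np.degrees(np.arctan2(-R[1,0],-R[0,0])))
```

```text
(np.float64(0.6555001717319686), np.float64(0.2559163225304037), np.float64(0.484375867621449)) 27.752692912696492 241.75 3530.0
tool delta mm [  0.70085108  -6.84845863 212.80388336] tool yaw 35.19409648179897
```

Call:
play_rows:
  commands:
    - {"tx": 0.5,"ty": -5,"tz": 30,"rx": 0,"ry": 0,"rz": 0,"gripper": 1}
    - {"tx": 0,"ty": 0,"tz": 35,"rx": 0,"ry": 0,"rz": 3.7,"gripper": 1}
    - {"tx": 0,"ty": 0,"tz": 35,"rx": 0,"ry": 0,"rz": 3.7,"gripper": 1}
    - {"tx": 0,"ty": 0,"tz": 35,"rx": 0,"ry": 0,"rz": 0,"gripper": 1}
    - {"tx": 0,"ty": 0,"tz": 30,"rx": 0,"ry": 0,"rz": 0,"gripper": 1}
    - {"tx": 0,"ty": 0,"tz": 25,"rx": 0,"ry": 0,"rz": 0,"gripper": 1}
    - {"tx": 0,"ty": 0,"tz": 15,"rx": 0,"ry": 0,"rz": 0,"gripper": 1}
    - {"tx": 0,"ty": 0,"tz": 7,"rx": 0,"ry": 0,"rz": 0,"gripper": 1}
    - {"tx": 0,"ty": 0,"tz": 0,"rx": 0,"ry": 0,"rz": 0,"gripper": 0}
    - {"tx": 0,"ty": 0,"tz": 0,"rx": 0,"ry": 0,"rz": 0,"gripper": 0}
    - {"tx": 0,"ty": 0,"tz": 0,"rx": 0,"ry": 0,"rz": 0,"gripper": 0}
    - {"tx": 0,"ty": 0,"tz": 0,"rx": 0,"ry": 0,"rz": 0,"gripper": 0}
    - {"tx": 0,"ty": 0,"tz": 0,"rx": 0,"ry": 0,"rz": 0,"gripper": 0}
    - {"tx": 0,"ty": 0,"tz": 0,"rx": 0,"ry": 0,"rz": 0,"gripper": 0}
  force: 40

```text
time_s: 11.98
position: [0.6555, 0.2587, 0.0188]
tcp_rot: [[-0.882, -0.47, 0.002], [-0.47, 0.882, 0.001], [-0.002, -0.0, -1.0]]
wrist_force: [-0.5, 0.3, 7.8]
opening: 0.0371
grasp_force: 41.0
```

Call:
play_rows:
  commands:
    - {"tx": 0,"ty": 0,"tz": -15,"rx": 0,"ry": 0,"rz": 0,"gripper": 0}
    - {"tx": 0,"ty": 0,"tz": -25,"rx": 0,"ry": 0,"rz": 0,"gripper": 0}
    - {"tx": 0,"ty": 0,"tz": -25,"rx": 0,"ry": 0,"rz": 6.1,"gripper": 0}
    - {"tx": 0,"ty": 0,"tz": -25,"rx": 0,"ry": 0,"rz": 6.1,"gripper": 0}
    - {"tx": 0,"ty": 0,"tz": -25,"rx": 0,"ry": 0,"rz": 6.1,"gripper": 0}
    - {"tx": 0,"ty": 0,"tz": -15,"rx": 0,"ry": 0,"rz": 6.1,"gripper": 0}
    - {"tx": 0,"ty": 0,"tz": 0,"rx": 0,"ry": 0,"rz": 6.1,"gripper": 0}
    - {"tx": 19,"ty": -13.5,"tz": 0,"rx": 0,"ry": 0,"rz": 0,"gripper": 0}
    - {"tx": 19,"ty": -13.5,"tz": 0,"rx": 0,"ry": 0,"rz": 0,"gripper": 0}
    - {"tx": 19,"ty": -13.5,"tz": 0,"rx": 0,"ry": 0,"rz": 0,"gripper": 0}
    - {"tx": 19,"ty": -13.5,"tz": 0,"rx": 0,"ry": 0,"rz": 0,"gripper": 0}
    - {"tx": 19,"ty": -13.5,"tz": 0,"rx": 0,"ry": 0,"rz": 0,"gripper": 0}
    - {"tx": 19,"ty": -13.5,"tz": 0,"rx": 0,"ry": 0,"rz": 0,"gripper": 0}
    - {"tx": 19,"ty": -13.5,"tz": 0,"rx": 0,"ry": 0,"rz": 0,"gripper": 0}
    - {"tx": 19,"ty": -13.5,"tz": 0,"rx": 0,"ry": 0,"rz": 0,"gripper": 0}
    - {"tx": 19,"ty": -13.5,"tz": 0,"rx": 0,"ry": 0,"rz": 0,"gripper": 0}
    - {"tx": 0,"ty": 0,"tz": 0,"rx": 0,"ry": 0,"rz": 0,"gripper": 0}

```text
time_s: 13.4
position: [0.4762, 0.1421, 0.1487]
tcp_rot: [[-0.999, 0.043, -0.001], [0.043, 0.999, -0.002], [0.001, -0.002, -1.0]]
wrist_force: [-1.0, -0.7, -1.6]
opening: 0.0372
grasp_force: 40.9
```

Run:
```python
from h import *
s=robot.get_state();print(s['time_s'],s['position'],np.round(s['tcp_rot'],3).tolist())
im=robot.get_image('wrist');v=im['img'].copy()
# raised bay inner outline in red, predicted, theta=.21
th=.21;a=np.radians(-2.3);ax=np.array([.4747,.0470,.055]);ex=np.array([np.cos(a),np.sin(a),0]);ey=np.array([-np.sin(a),np.cos(a),0])
for i in(-50,50):
  for j in(70,130):
    y=j*np.cos(th)-15*np.sin(th);z=j*np.sin(th)+15*np.cos(th)
    q=proj(im,ax+(ex*i+ey*y)/1000+[0,0,z/1000])[0];cv2.circle(v,tuple(int(k) for k in q),3,(0,0,255),-1)
cv2.imwrite('pics/w6.png',v)
```

```text
13.4 [0.47617089 0.14205944 0.14871984] [[-0.999, 0.043, -0.001], [0.043, 0.999, -0.002], [0.001, -0.002, -1.0]]
```

View pics/w6.png

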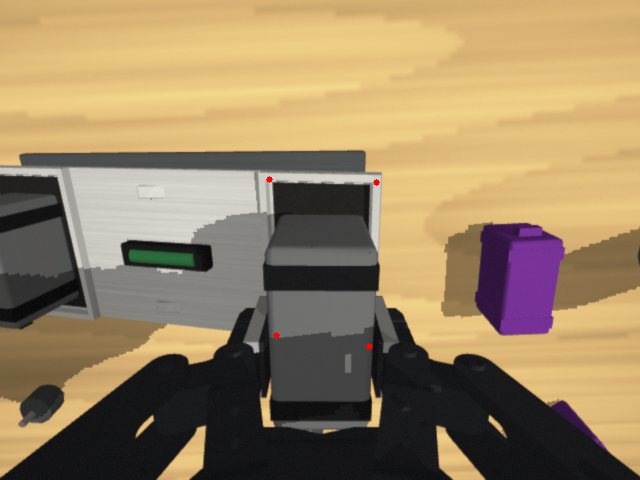

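The predicted raised-bay corners match the rim, at (270,180) and (376,182). I'll shift about 2 mm, lower, and press the tray level with the pack.

Call:
play_rows:
  commands:
    - {"tx": -2.3,"ty": 2.4,"tz": 10,"rx": 0,"ry": 0,"rz": 0,"gripper": 0}
    - {"tx": 0,"ty": 0,"tz": 14,"rx": 0,"ry": 0,"rz": 0,"gripper": 0}
    - {"tx": 0,"ty": 0,"tz": 10,"rx": 0,"ry": 0,"rz": 0,"gripper": 0}
    - {"tx": 0,"ty": 0,"tz": 5,"rx": 0,"ry": 0,"rz": 0,"gripper": 0}
    - {"tx": 0,"ty": 0,"tz": 2.5,"rx": 0,"ry": 0,"rz": 0,"gripper": 0}
    - {"tx": 0,"ty": 0,"tz": 2.5,"rx": 0,"ry": 0,"rz": 0,"gripper": 0}
    - {"tx": 0,"ty": 0,"tz": 2.5,"rx": 0,"ry": 0,"rz": 0,"gripper": 0}
    - {"tx": 0,"ty": 0,"tz": 2.5,"rx": 0,"ry": 0,"rz": 0,"gripper": 0}
    - {"tx": 0,"ty": 0,"tz": 2.5,"rx": 0,"ry": 0,"rz": 0,"gripper": 0}
    - {"tx": 0,"ty": 0,"tz": 2.5,"rx": 0,"ry": 0,"rz": 0,"gripper": 0}
    - {"tx": 0,"ty": 0,"tz": 2.5,"rx": 0,"ry": 0,"rz": 0,"gripper": 0}
    - {"tx": 0,"ty": 0,"tz": 2.5,"rx": 0,"ry": 0,"rz": 0,"gripper": 0}
    - {"tx": 0,"ty": 0,"tz": 2.5,"rx": 0,"ry": 0,"rz": 0,"gripper": 0}
    - {"tx": 0,"ty": 0,"tz": 0,"rx": 0,"ry": 0,"rz": 0,"gripper": 0}
    - {"tx": 0,"ty": 0,"tz": 0,"rx": 0,"ry": 0,"rz": 0,"gripper": 0}

```text
time_s: 14.7
position: [0.4811, 0.1465, 0.0856]
tcp_rot: [[-0.999, 0.042, -0.0], [0.042, 0.999, -0.0], [0.0, -0.0, -1.0]]
wrist_force: [0.5, -0.5, -1.2]
opening: 0.0375
grasp_force: 41.0
```

Call:
play_rows:
  commands:
    - {"tx": 1.5,"ty": 0,"tz": 1.2,"rx": 0,"ry": 0,"rz": 0,"gripper": 0}
    - {"tx": 0,"ty": 0,"tz": 1.2,"rx": 0,"ry": 0,"rz": 0,"gripper": 0}
    - {"tx": 0,"ty": 0,"tz": 0,"rx": 0,"ry": 0,"rz": 0,"gripper": 0}

```text
time_s: 14.95
position: [0.4796, 0.1466, 0.0832]
tcp_rot: [[-0.999, 0.042, -0.0], [0.042, 0.999, -0.0], [0.0, -0.0, -1.0]]
wrist_force: [-0.7, 0.6, 0.4]
opening: 0.0373
grasp_force: 41.0
```

Run:
```python
from h import *
s=robot.get_state();print(s['time_s'],s['position'],s['wrist_force'],s['torque'])
im=robot.get_image('side')['img'];w=robot.get_image('wrist')['img']
cv2.imwrite('pics/s7.png',np.hstack([cv2.resize(im[180:340,180:320],None,fx=2.6,fy=2.6,interpolation=cv2.INTER_CUBIC),cv2.resize(w,(430,416))]))
```

```text
14.95 [0.47961027 0.14663344 0.08320141] [-0.71320186  0.58084979  0.42120683] [ 0.0844352  -0.105799   -0.05184638]
```

View pics/s7.png

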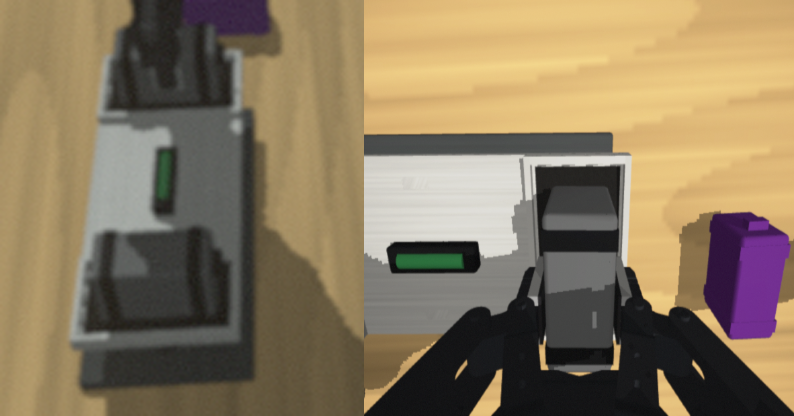

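The tray is near level, with both packs inside their bays (side view left, wrist view right). Releasing gently and retreating straight up.

Call:
play_rows:
  commands:
    - {"tx": 0,"ty": 0,"tz": 0.5,"rx": 0,"ry": 0,"rz": 0,"gripper": 0}
    - {"tx": 0,"ty": 0,"tz": 0,"rx": 0,"ry": 0,"rz": 0,"gripper": 0.65}
    - {"tx": 0,"ty": 0,"tz": 0,"rx": 0,"ry": 0,"rz": 0,"gripper": 0.65}
    - {"tx": 0,"ty": 0,"tz": 0,"rx": 0,"ry": 0,"rz": 0,"gripper": 0.65}
    - {"tx": 0,"ty": 0,"tz": 0,"rx": 0,"ry": 0,"rz": 0,"gripper": 0.65}
    - {"tx": 0,"ty": 0,"tz": 0,"rx": 0,"ry": 0,"rz": 0,"gripper": 0.65}
    - {"tx": 0,"ty": 0,"tz": -5,"rx": 0,"ry": 0,"rz": 0,"gripper": 0.65}
    - {"tx": 0,"ty": 0,"tz": -10,"rx": 0,"ry": 0,"rz": 0,"gripper": 0.65}
    - {"tx": 0,"ty": 0,"tz": -20,"rx": 0,"ry": 0,"rz": 0,"gripper": 0.65}
    - {"tx": 0,"ty": 0,"tz": -30,"rx": 0,"ry": 0,"rz": 0,"gripper": 0.65}
    - {"tx": 0,"ty": 0,"tz": -30,"rx": 0,"ry": 0,"rz": 0,"gripper": 0.65}
    - {"tx": 0,"ty": 0,"tz": -30,"rx": 0,"ry": 0,"rz": 0,"gripper": 0.65}
    - {"tx": 0,"ty": -25,"tz": -15,"rx": 0,"ry": 0,"rz": 0,"gripper": 0.65}
    - {"tx": 0,"ty": -25,"tz": -15,"rx": 0,"ry": 0,"rz": 0,"gripper": 0.65}
    - {"tx": -25,"ty": -25,"tz": -15,"rx": 0,"ry": 0,"rz": 0,"gripper": 0.65}
    - {"tx": -25,"ty": -25,"tz": -15,"rx": 0,"ry": 0,"rz": 0,"gripper": 0.65}
    - {"tx": -25,"ty": 0,"tz": 0,"rx": 0,"ry": 0,"rz": 0,"gripper": 0.65}
    - {"tx": -25,"ty": 0,"tz": 0,"rx": 0,"ry": 0,"rz": 0,"gripper": 0.65}
    - {"tx": 0,"ty": 0,"tz": 0,"rx": 0,"ry": 0,"rz": 0,"gripper": 0.65}
    - {"tx": 0,"ty": 0,"tz": 0,"rx": 0,"ry": 0,"rz": 0,"gripper": 0.65}

```text
time_s: 16.72
position: [0.5754, 0.0424, 0.2675]
tcp_rot: [[-0.999, 0.043, -0.001], [0.043, 0.999, 0.0], [0.001, 0.0, -1.0]]
wrist_force: [-0.1, 1.0, 0.3]
opening: 0.0551
grasp_force: 0.0
```

Run:
```python
from h import *
for c in ['wrist','side','top']:
  robot.get_image(c)
  for t in ['bay_left','bay_right','pack_a_centre','small_pack_centre']:
    for d in robot.mark_of(c,t): print(c,t,round(d['score'],2),np.round(d['position'],4))
```

```text
wrist bay_right 0.61 [ 0.4712 -0.0538  0.088 ]
wrist pack_a_centre 0.97 [ 0.473  -0.0529  0.0889]
wrist small_pack_centre 0.78 [ 0.6412 -0.2341  0.0144]
side bay_left 0.56 [0.4778 0.1483 0.0643]
side bay_right 0.62 [ 0.4714 -0.0567  0.0656]
side pack_a_centre 0.98 [0.8169 0.2229 0.0221]
side pack_a_centre 0.75 [ 0.4726 -0.0496  0.0938]
side small_pack_centre 0.75 [ 0.638  -0.2371  0.0174]
top bay_left 0.88 [0.4744 0.1466 0.0612]
top pack_a_centre 0.92 [0.8185 0.2235 0.023 ]
top small_pack_centre 0.89 [ 0.6358 -0.2392  0.0133]
```

Run:
```python
from h import *
im=robot.get_image('wrist')
for n,x0 in [('left',(.479,.1465)),('right',(.4725,-.054))]:
    best=None
    print(n,proj(im,[*x0,.088])[0])
    # top-face: black bands vs grey body; grey body between bands is brighter than black floor
    g=cv2.cvtColor(im['img'],cv2.COLOR_BGR2HSV)
    P=proj(im,box(*x0,np.radians(-2.4),.1,.06,.064,.07));(u0,v0),(u1,v1)=P.min(0).astype(int),P.max(0).astype(int)
    m=((g[...,2]>55)&(g[...,2]<140)&(g[...,1]<70)).astype(np.uint8);w=np.zeros_like(m);w[v0+5:v1-5,u0+5:u1-5]=1
    k,l,st,c=cv2.connectedComponentsWithStats(cv2.morphologyEx(m*w,cv2.MORPH_OPEN,np.ones((3,3))))
    for i in np.argsort(-st[1:,4])[:2]+1:
        uv=c[i];A=np.linalg.inv(im['world_to_cam']);r=np.linalg.inv(im['K'])@[*uv,1]*[1,-1,-1];d=A[:3,:3]@r;o=A[:3,3];print(st[i],uv,'at z=.112:',np.round(o+d*(.112-o[2])/d[2],4))
import time
print(robot.get_state()['time_s'])
```

```text
left [444.32746197  92.99663803]
[ 428   56   47   66 2943] [452.14271152  89.17737003] at z=.112: [0.4779 0.1447 0.112 ]
[435  33  40  10 396] [454.6969697   37.51515152] at z=.112: [0.4433 0.1441 0.112 ]
right [198.03716685  95.48256524]
[ 167   60   63   66 3897] [196.16833462  93.43597639] at z=.112: [ 0.4728 -0.0478  0.112 ]
[169 138  60  13 464] [193.65301724 141.84051724] at z=.112: [ 0.5078 -0.0549  0.112 ]
17.5167
```

Both packs sit centred on their bays, within about 6 mm, and the tray is level. Handing in.

```bash
python3 -c "
from plant import robot
print(robot.hand_in())"
```

```text
the job is handed in; nothing more can be done
None
```

I handed the job in at about 17.5 s. By the last camera check, one large pack stands in each bay within about 6 mm of centre, the tray is level and the small pack is unmoved; the judge returned no verdict.

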